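# Set out the honing mat

### The arm

A 7-joint arm with a two-finger parallel gripper is mounted at the origin on a cart in front of the work surface, level with it; the furniture and walls round the work are solid. World frame = base frame: x ahead of the robot, y to its left, z up, the work surface at z = 0. Lengths are in m, angles in rad, forces in N, time in s.
With the tool pointing down it reaches from about 0.425 to 0.925 m from the base axis. Payload 6.8 kg.
Tool frame: the origin (TCP) lies midway between the tips of the shut fingers; the grasp point (between the pads) lies 19 mm behind it; z points along the fingers, y is the line along which they close (so a half turn about z gives the same grasp; the last joint's range is limited). The gripper opens to 85 mm and grips with 20 to 120 N. Pads are 22 mm wide; open, the fingers measure 114 mm over their backs; the gripper's body (76 mm by 85 mm) begins 54 mm behind the grasp point. The pads swing forward as they close: fully open they stand 13 mm farther back than shut.
Start: joints at [1.059, 0.477, 0.022, 1.555, -0.011, 1.109, -0.083], TCP at [0.265, -0.621, 0.231] pointing down, gripper open.
Joint ranges: [-2.96, 2.96], [-0.34, 2.1], [-1.41, 1.46], [0.24, 2.44], [-1.37, 4.51], [0.17, 1.92], [-2.96, 2.96]. Speed limits (rad/s): [2.39, 2.39, 3.14, 3.14, 3.14, 3.14, 3.14].

### API

Orientations are given as a unit quaternion [w, x, y, z].
In Python, from station import * gives the robot as it stands.
- The arm moves only by the shell command python3 -m creep 'ROWS' [FORCE]. ROWS is JSON, a list of rows, each a list of 7 numbers: the gripper command: -1 is shut, 1 is fully open, values between are in proportion, then the shift along the world's x, y, z in mm, then the turn, a rotation vector about the world's x, y, z in rad. A call has 1 to 5 rows; each row shifts and turns the commanded pose from where the row before left it; what a row does not reach is not made up. A row lasts 1/8 s, in which the tool goes at most 62.5 mm and 10.7 degrees, less where a joint would pass 70% of its speed; a pose out of reach is approached as far as the arm can. A call is refused whole if a number of a shift passes 62.5 or a number of a turn 0.188, either way. A call with a gripper value outside its range is refused whole. The fingers move at their own pace and stop on an object; FORCE is the grip in N (left out, the last holds). Time passes only in rows, so rows that do not move let the fingers close. It gives the time, the measured TCP pose, the force, the opening and the grip force at its end, in the units of the state.
- get_obs(): the state, without advancing time (a new reading comes with each control period).
- read_camera(name): name is "side" or "top"; returns (picture, depth): 420x560x3 uint8, red, green, blue; 420x560 float32, m along the optical axis (not along the pixel's ray), 0 where there is no reading.
- camera_params(name): a dict with "intrinsics" (3x3 intrinsics, pixels), "cam_to_world" (4x4, takes a point from camera to world coordinates). Camera axes: x right, y up, looking along -z (the intrinsics and any distortion apply to the point x, -y, -z); pixel columns grow to the right and rows downward; lengths in m; the calibration is good to about 2 mm. A picture is of the moment at which its call begins. camera_params takes no time and is no camera call.
- hand_in(): hands the job in; it is judged then, once.
The state is a dict: "t": time; "q": joint angles; "joint_vel": joint speeds; "joint_torque": joint torques, N m; "eef_pos": TCP position; "tool_rot": TCP orientation; "contact_force": force on the tool from outside, world axes, zero at the start; "torque": the same for the moment, N m; "gripper_width": opening from 0.0 (shut) to 1.0 (fully open); "grasp_force": force on a finger pad.
Only numpy, scipy, OpenCV 4.12 (cv2) and the standard library are available. Lean on these libraries where they do the work, as an engineer would, in place of code of your own. Each camera call takes 0.05 s, during which the arm holds its last target. There are 200 camera calls.

### The job

Set out the honing mat: lay the oilstone flat in the long middle outline and the short light-coloured tool bit on top of it, centred and along it. Stand the paste tin in the middle of the square that lies between the stone and the closed bit case, and the V-block, groove up and running in line with the stone's length, in the middle of the square on the stone's other side. Leave the long tool bit, the marker, the bit case and the hex key where they lie.

Things in the scene. Friction and masses are not known exactly. Their poses are not given: they have to be found in the camera images.
- mat: dark rubber honing mat, fixed, 100 x 370 x 3 mm thick, long side left to right as the robot sees it (turned by at most 0.2 rad). Origin at the centre of its underside; x points away from the robot across the mat, y to the left along it, z up; its top is at z = 3 mm. White painted outlines on it: a long one (61 x 141 mm, long side along y) in the middle, centred at x = 0, y = 0, and two equal 80 mm squares centred at x = 0, y = +130 mm and x = 0, y = -130 mm.
- stone_c (a point): loose oilstone, a plain block 45 (x) x 125 (y) x 24 (z) mm, red-brown upper half, grey lower half, 0.3 kg; the point is its centre, y along its length, z up.
- paste_c (a point): loose round paste tin, dark green with a white lid, 66 mm across and 39 mm high, standing upright; the point is its centre, half-way up, z up.
- vblock_c (a point): loose grey steel V-block, 60 (x) x 48 (y) x 30 (z) mm, 0.4 kg, its V groove on top running along its x; the two flat side faces at y = +-24 mm are 48 mm apart and good to grip; the point is its centre, half-way up, z up.
- short_bit_c (a point): loose short tool bit, a light grey square steel bar with a dark band near one end, 10 (x) x 85 (y) x 10 (z) mm; the point is its centre, y along its length, z up. The shorter and lighter of the two tool bits.
- long_bit_c (a point): loose long tool bit, a darker grey square bar with a dark band near one end, 13 (x) x 120 (y) x 12 (z) mm; stays where it lies; the point is its centre, y along its length.
- pen_c (a point): loose marker pen, black and blue, 16 x 130 (y) x 16 mm; stays where it lies; the point is its centre.
- case_c (a point): loose closed bit case, a hinged flat metal tin with a yellow-brown lid and cream sides, 74 (x) x 112 (y) x 32 (z) mm, lying beside the left or the right end of the mat; it tells which side is which and stays where it lies; the point is its centre.
- key_c (a point): loose black L-shaped hex key, 39 x 114 (y) x 10 mm, beside the other end of the mat; stays where it lies; the point is the middle of its outline.
Mind the look-alikes: they are no part of the job. Leave any orange, purple or turquoise look-alike of the part that bears paste_c alone.

How it is judged:
By the outcome, as a careful person would: the job done as asked, in the order asked, and still so for the second after the job is handed in, with the robot touching nothing.
It also fails if it takes over 93 s, if anything falls off the work surface, if the arm or the gripper's body presses on something with over 40 N, if the wrist force passes 120 N, or if a joint passes its speed limit or range.

## Working session

There is one attempt and no reset: what is moved stays moved. The work goes in short steps, Python scripts to look and compute and a shell command to move; the robot and the scene stay as the last step left them, time stands still between calls to the robot, and variables do not carry over. Pictures are saved under pics/ and viewed, at most 14 in all, crops included, and the job is handed in when it is done.

```bash
mkdir -p pics
cat > h.py <<'E'
from station import *
import numpy as np, cv2
def look(name,fn=None):
    p,d=read_camera(name)
    if fn: cv2.imwrite('pics/'+fn+'.png',p[:,:,::-1])
    c=camera_params(name);K=np.array(c['intrinsics']);T=np.array(c['cam_to_world'])
    v,u=np.mgrid[:420,:560]
    X=np.stack([(u-K[0,2])/K[0,0]*d,-(v-K[1,2])/K[1,1]*d,-d],-1)
    W=X@T[:3,:3].T+T[:3,3]; W[d==0]=np.nan
    return p,d,W
E
python3 - <<'E'
from h import *
for n in('top','side'):
    p,d,W=look(n,n+'0'); np.savez(n+'0.npz',p=p,d=d,W=W)
    print(n,camera_params(n), np.nanmin(W,(0,1)),np.nanmax(W,(0,1)))
print(get_obs())
E
```

```text
top {'intrinsics': array([[482.31824206,   0.        , 282.23127346],
       [  0.        , 482.31824206, 207.67633773],
       [  0.        ,   0.        ,   1.        ]]), 'cam_to_world': array([[-1.48452891e-02,  9.85450760e-01, -1.69311596e-01,
         2.42717101e-01],
       [-9.99888304e-01, -1.49240620e-02,  8.07403213e-04,
         5.48429391e-04],
       [-1.73116064e-03,  1.69304671e-01,  9.85562241e-01,
         1.35006188e+00],
       [ 0.00000000e+00,  0.00000000e+00,  0.00000000e+00,
         1.00000000e+00]])} [-0.31350749 -1.34109776 -0.92552166] [0.93776311 0.72653515 0.82360417]
side {'intrinsics': array([[526.06416435,   0.        , 278.14532281],
       [  0.        , 526.06416435, 215.53718859],
       [  0.        ,   0.        ,   1.        ]]), 'cam_to_world': array([[-0.09197452,  0.60582253, -0.79026562, -0.89298032],
       [-0.99574792, -0.06007986,  0.06983184,  0.12344927],
       [-0.00517334,  0.7933281 ,  0.60877235,  1.09709673],
       [ 0.        ,  0.        ,  0.        ,  1.        ]])} [-0.15295363 -1.41620456 -0.92196822] [0.95657701 0.7233778  0.82331274]
{'t': 0.1, 'q': array([ 1.05890811,  0.47774865,  0.02231729,  1.55636338, -0.01142159,
        1.1092885 , -0.08312069]), 'joint_vel': array([-0.00146656, -0.00190047,  0.00146187, -0.00224694,  0.00084714,
       -0.00162152, -0.00034596]), 'joint_torque': array([ 3.95550480e-03, -5.97765648e+01,  1.61343846e+00, -2.81955224e+01,
        1.28356920e-02,  4.96500594e-03, -8.32924002e-06]), 'eef_pos': array([ 0.26498211, -0.62022871,  0.23039697]), 'tool_rot': array([-8.00113393e-04,  9.79682484e-01,  2.00553045e-01, -2.56496549e-04]), 'contact_force': array([ 0.21726646, -0.00861797, -0.22554755]), 'torque': array([ 0.04029206,  0.01503616, -0.03654974]), 'grasp_force': 0.0, 'gripper_width': 0.9978483904140087}
```

View pics/top0.png

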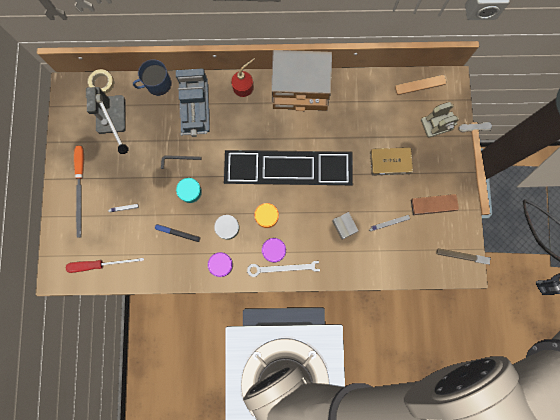

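View pics/side0.png

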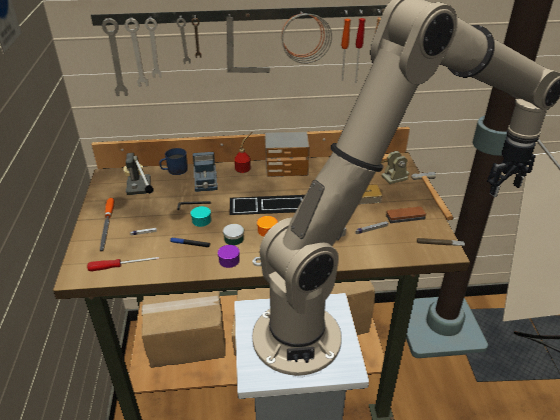

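Run:
```python
from h import *
z=np.load('top0.npz');p,W=z['p'],z['W']
def rep(n,u0,u1,v0,v1,h=0.005,hm=0.1,col=None):
    w=W[v0:v1,u0:u1];m=(w[...,2]>h)&(w[...,2]<hm)
    if col is not None: m=col(p[v0:v1,u0:u1].astype(int))
    m=m.astype(np.uint8);k,l,s,c=cv2.connectedComponentsWithStats(m)
    i=1+np.argmax(s[1:,4]);P=w[l==i]
    r=cv2.minAreaRect((P[:,:2]*1000).astype(np.float32))
    print(n,s[i,4],'c',np.round(r[0],1),'sz',np.round(r[1],1),'ang',round(r[2],1),'z pct',np.round(np.nanpercentile(P[:,2],[5,50,95])*1000,1))
rep('stone',405,465,188,220); rep('vb',325,365,205,245); rep('tin',210,243,210,243)
rep('case',365,420,140,180);rep('short',100,145,198,220,0.004);rep('long',365,415,210,235,0.004)
rep('pen',150,205,220,245,.004); rep('mat',215,365,140,195,col=lambda c:c.max(-1)<60)
rep('key',155,210,150,172,.004)
for n in('turq 188,190','oran 266,215','purp 274,250','purp 220,265'):
    u,v=map(int,n.split()[1].split(','));rep(n,u-16,u+16,v-16,v+16)
def crop(u,v,a=28,b=28): return cv2.resize(p[v-b:v+b,u-a:u+a,::-1],(260,260),interpolation=cv2.INTER_CUBIC)
cv2.imwrite('pics/crops.png',np.vstack([np.hstack([crop(124,208),crop(390,223),crop(435,204)]),np.hstack([crop(345,225),crop(227,227),crop(463,256)])]))
```

```text
stone 772 c [ 476.5 -431.9] sz [ 51.1 135.4] ang 3.5 z pct [12.6 23.6 28.3]
vb 403 c [ 418.9 -174.7] sz [61.6 49.2] ang 25.5 z pct [11.1 23.4 32.1]
tin 471 c [418.7 153.2] sz [64.5 64.7] ang 22.1 z pct [33.5 39.1 43.5]
case 1078 c [ 601.7 -311.6] sz [ 74.7 113.3] ang 2.0 z pct [15.8 31.6 36.6]
short 121 c [483.  450.2] sz [21.2 85.6] ang 11.3 z pct [ 4.8  9.4 14. ]
long 203 c [ 425.9 -299.7] sz [ 21.3 126.1] ang 12.4 z pct [ 5.8 12.  17.4]
pen 267 c [408.3 294.4] sz [131.9  22.6] ang 73.2 z pct [ 5.9 13.8 18.8]
mat 1157 c [592.9 -18.1] sz [364.8  93.1] ang 87.4 z pct [-1.7  3.1  8.1]
key 158 c [625.1 291.7] sz [ 40.8 117.6] ang 13.5 z pct [ 4.4  8.8 12.9]
turq 188,190 488 c [527.8 261.7] sz [73.  65.4] ang 20.9 z pct [14.6 38.6 42.8]
oran 266,215 475 c [452.3  42.8] sz [68.5 69.8] ang 68.6 z pct [31.3 38.9 43.4]
purp 274,250 471 c [353.1  24.2] sz [65.5 65.6] ang 24.3 z pct [33.9 39.2 43.5]
purp 220,265 494 c [314.4 172.4] sz [65.5 70.5] ang 47.9 z pct [33.8 39.1 43.3]
```

View pics/crops.png

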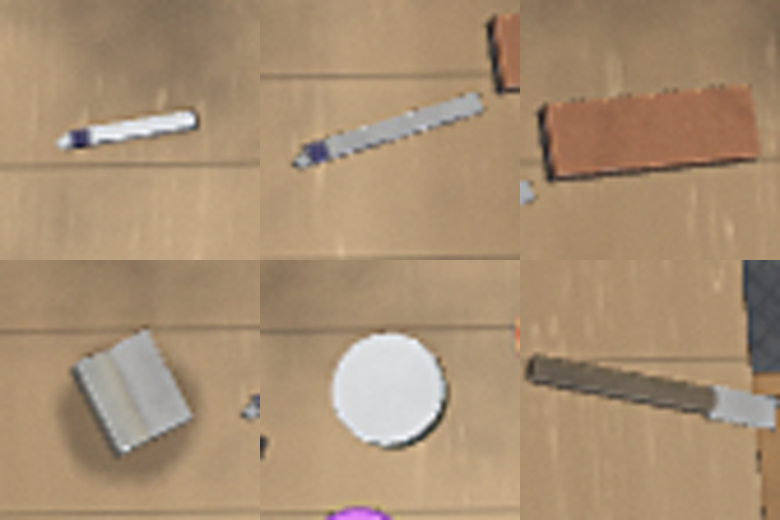

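```bash
cat >> h.py <<'E'
def plane(name,uv,z):
    c=camera_params(name);K=np.array(c['intrinsics']);T=np.array(c['cam_to_world'])
    uv=np.asarray(uv,float);r=np.stack([(uv[:,0]-K[0,2])/K[0,0],-(uv[:,1]-K[1,2])/K[1,1],-np.ones(len(uv))],-1)@T[:3,:3].T
    return (T[:3,3]+r*((z-T[2,3])/r[:,2])[:,None])[:,:2]*1000
def top(n,p,u0,u1,v0,v1,z,f,up=6):
    # rectangle of the colour-masked top face at height z
    c=cv2.resize(p[v0:v1,u0:u1],None,fx=up,fy=up,interpolation=cv2.INTER_CUBIC).astype(int)
    m=f(c).astype(np.uint8);k,l,s,_=cv2.connectedComponentsWithStats(m);i=1+np.argmax(s[1:,4])
    v,u=np.nonzero(l==i);P=plane('top',np.stack([(u+.5)/up-.5+u0,(v+.5)/up-.5+v0],-1),z)
    r=cv2.minAreaRect(P.astype(np.float32));a=r[2]; 
    if r[1][0]>r[1][1]: a-=90
    mu=P.mean(0);w,V=np.linalg.eigh(np.cov(P.T));d=V[:,1];print(n,'c',np.round(r[0],1),'mean',np.round(mu,1),'sz',np.round(r[1],1),'yaw of long as y',round(a,1),'pca',round(np.degrees(np.arctan2(d[1],d[0]))%180-90,1))
E
cat > m.py <<'E'
from h import *
import sys
def allm(p):
    top('stone',p,405,465,188,220,.024,lambda c:(c[...,0]-c[...,2]>55)&(c[...,1]<115)&(c[...,0]>110))
    top('vb',p,325,365,208,242,.030,lambda c:(c.max(-1)-c.min(-1)<40)&(c.min(-1)>110))
    top('tin',p,210,243,210,243,.039,lambda c:(c.min(-1)>150))
    top('short',p,100,145,198,220,.010,lambda c:(c[...,0]-c[...,2]<20))
    top('mat',p,215,365,140,195,.003,lambda c:(c.max(-1)<75))
    for n,a,b in(('sqL',226,261),('mid',260,317),('sqR',316,352)):
        top(n,p,a,b,150,187,.003,lambda c:(c.min(-1)>130))
if __name__=='__main__': allm(np.load('top0.npz')['p'])
E
python3 m.py
```

```text
stone c [ 476.1 -427. ] mean [ 476.1 -427.8] sz [ 45.9 125.7] yaw of long as y 4.8 pca 5.0
vb c [ 419.6 -174.4] mean [ 419. -174.] sz [62.3 51.4] yaw of long as y -64.1 pca -64.9
tin c [419.1 154.9] mean [418.7 154.8] sz [66.1 66.4] yaw of long as y 43.2 pca 35.7
short c [479.8 449. ] mean [479.8 447.7] sz [12.3 84.9] yaw of long as y 8.4 pca 8.6
mat c [591.6 -18.7] mean [590.6 -19.4] sz [368.4  99.3] yaw of long as y -1.6 pca -1.7
sqL c [596.  111.7] mean [595.5 111.9] sz [86.3 85. ] yaw of long as y -1.2 pca -1.8
mid c [592.5 -18.7] mean [592.4 -19. ] sz [146.6  66.8] yaw of long as y -1.5 pca -3.0
sqR c [ 588.4 -148.4] mean [ 587.8 -148.7] sz [85.9 84.5] yaw of long as y -1.1 pca -8.9
```

```bash
python3 -m creep '[[0.5,40,30,0,0,0,0.18],[0.5,40,30,0,0,0,0.18],[0.5,40,30,0,0,0,0.18],[0.5,40,30,-10,0,0,0.18],[0.5,40,30,-10,0,0,0.18]]' 60; ls
```

```text
t: 0.72
eef_pos: [0.4662, -0.4696, 0.2108]
tool_rot: [-0.0, 0.793, 0.609, -0.0]
contact_force: [-0.1, 0.3, 0.1]
gripper_width: 0.747
grasp_force: 0.0
h.py
m.py
pics
side0.npz
top0.npz
```

```bash
python3 -m creep '[[0.7,10,42,-30,0,0,0.174],[0.7,0,0,-50,0,0,0.173],[0.7,0,0,-40,0,0,0],[0.7,0,0,0,0,0,0]]'
python3 - <<'E'
from h import *
look('top','a'); o=get_obs(); q=o['tool_rot'];print(o['eef_pos'],2*np.degrees(np.arctan2(q[2],q[1]))-90)
E
```

```text
t: 1.23
eef_pos: [0.4728, -0.427, 0.0878]
tool_rot: [-0.004, 0.678, 0.735, -0.0]
contact_force: [-0.3, -0.1, 1.5]
gripper_width: 0.852
grasp_force: 0.0
[ 0.47442668 -0.42819229  0.09039891] 4.5683121868783445
```

View pics/a.png

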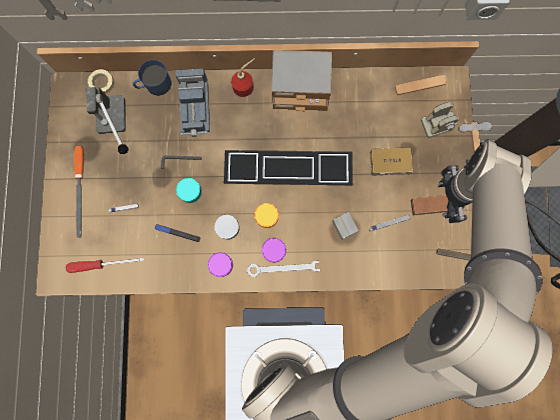

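```bash
python3 -m creep '[[0.7,1,1,-50,0,0,0],[0.7,0,0,-30,0,0,0],[0.7,0,0,-9,0,0,0],[0.7,0,0,0,0,0,0]]'
python3 -m creep '[[-0.2,0,0,0,0,0,0],[-0.2,0,0,0,0,0,0],[-0.4,0,0,0,0,0,0],[-0.4,0,0,0,0,0,0],[-0.4,0,0,0,0,0,0]]' 60
```

```text
t: 1.78
eef_pos: [0.4771, -0.4285, 0.0037]
tool_rot: [0.001, 0.678, 0.735, 0.0]
contact_force: [-0.0, 0.5, 0.8]
gripper_width: 0.852
grasp_force: 0.0
t: 2.4
eef_pos: [0.4772, -0.4287, 0.0043]
tool_rot: [0.001, 0.678, 0.735, -0.0]
contact_force: [-1.3, 0.2, 7.6]
gripper_width: 0.512
grasp_force: 63.7
```

```bash
python3 -m creep '[[-0.4,0,0,15,0,0,0],[-0.4,0,0,40,0,0,0],[-0.4,0,20,45,0,0,0],[-0.4,10,45,20,0,0,0],[-0.4,20,50,0,0,0,-0.04]]'
python3 -m creep '[[-0.4,20,50,0,0,0,-0.04],[-0.4,20,50,0,0,0,-0.035],[-0.4,20,50,0,0,0,0],[-0.4,15,50,0,0,0,0],[-0.4,10,45,0,0,0,0]]'
python3 -m creep '[[-0.4,0,35,0,0,0,0],[-0.4,0,15,-20,0,0,0],[-0.4,0,0,-30,0,0,0],[-0.4,0,0,-10,0,0,0],[-0.4,0,0,0,0,0,0]]'
```

```text
t: 3.02
eef_pos: [0.5067, -0.3132, 0.1253]
tool_rot: [0.002, 0.694, 0.72, 0.0]
contact_force: [0.5, 0.5, -3.8]
gripper_width: 0.507
grasp_force: 62.4
t: 3.65
eef_pos: [0.5916, -0.0655, 0.1231]
tool_rot: [0.0, 0.719, 0.695, 0.0]
contact_force: [0.5, -1.3, -3.2]
gripper_width: 0.507
grasp_force: 62.4
t: 4.28
eef_pos: [0.5909, -0.0182, 0.0623]
tool_rot: [-0.0, 0.72, 0.694, -0.0]
contact_force: [0.5, -0.7, -3.6]
gripper_width: 0.508
grasp_force: 62.2
```

Run:
```python
from h import *
p,d,W=look('top','b');np.savez('b.npz',p=p,W=W); o=get_obs(); q=o['tool_rot'];print(o['eef_pos'],2*np.degrees(np.arctan2(q[2],q[1]))-90)
cv2.imwrite('pics/bc.png',cv2.resize(p[130:210,210:370,::-1],None,fx=5,fy=5))
```

```text
[ 0.5915413  -0.01811819  0.06301622] -2.0444624890792795
```

View pics/bc.png

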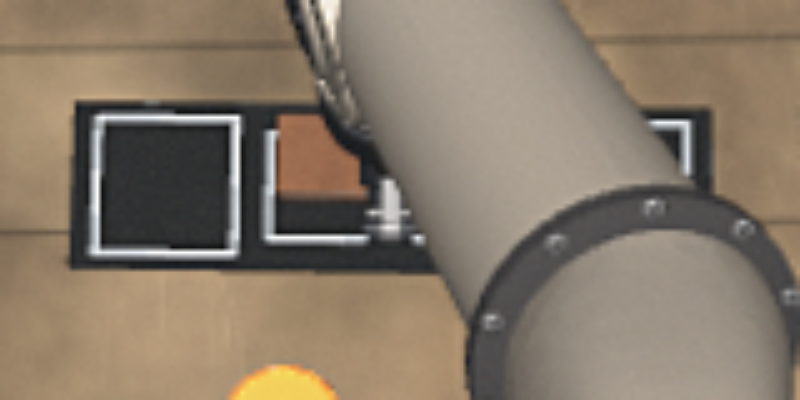

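```bash
python3 -m creep '[[-0.4,0.5,-1.2,-30,0,0,0.006],[-0.4,0,0,-18,0,0,0],[-0.4,0,0,-5,0,0,0],[-0.4,0,0,-2,0,0,0],[-0.4,0,0,0,0,0,0]]'
```

```text
t: 4.95
eef_pos: [0.5923, -0.0188, 0.008]
tool_rot: [0.0, 0.717, 0.697, 0.0]
contact_force: [0.6, -0.3, -3.7]
gripper_width: 0.507
grasp_force: 62.2
```

```bash
python3 -m creep '[[-0.4,0,0,-0.7,0,0,0],[-0.4,0,0,-0.3,0,0,0],[0.2,0,0,0,0,0,0],[0.4,0,0,0,0,0,0],[0.7,0,0,1,0,0,0]]'
python3 -m creep '[[0.7,0,0,30,0,0,0],[0.7,0,20,50,0,0,0.05],[0.7,0,60,50,0,0,0.06],[0.7,-10,60,0,0,0,0.06],[0.7,-10,60,0,0,0,0]]'
python3 -m creep '[[0.2,-15,60,0,0,0,0],[0.2,-20,60,0,0,0,0],[0.2,-20,60,0,0,0,0],[0.2,-20,50,0,0,0,0],[0.2,-15,30,0,0,0,0]]'
python3 - <<'E'
from h import *
p,d,W=look('top','c'); o=get_obs(); q=o['tool_rot'];print(o['eef_pos'],2*np.degrees(np.arctan2(q[2],q[1]))-90)
top('stone',p,255,325,145,190,.027,lambda c:(c[...,0]-c[...,2]>45)&(c[...,1]<115)&(c[...,0]>110))
top('mid',p,255,322,145,190,.003,lambda c:(c.min(-1)>130))
top('mat',p,215,365,140,195,.003,lambda c:(c.max(-1)<75))
cv2.imwrite('pics/cc.png',cv2.resize(p[130:250,90:370,::-1],None,fx=2.8,fy=2.8,interpolation=cv2.INTER_CUBIC))
E
```

```text
t: 5.58
eef_pos: [0.5918, -0.0189, 0.0073]
tool_rot: [0.0, 0.717, 0.697, 0.0]
contact_force: [0.0, -0.5, -0.3]
gripper_width: 0.848
grasp_force: 0.0
t: 6.2
eef_pos: [0.572, 0.1706, 0.1283]
tool_rot: [0.001, 0.656, 0.755, 0.001]
contact_force: [0.4, 0.8, -0.4]
gripper_width: 0.853
grasp_force: 0.0
t: 6.82
eef_pos: [0.4801, 0.4311, 0.1275]
tool_rot: [-0.001, 0.654, 0.756, 0.0]
contact_force: [0.7, 0.3, -0.3]
gripper_width: 0.602
grasp_force: 0.0
[0.47691678 0.43541852 0.12775373] 8.5286768717894
stone c [590.5 -18.4] mean [591.5 -19.1] sz [124.5  43.4] yaw of long as y -1.9 pca -2.0
mid c [592.5 -18.7] mean [592.8 -19.1] sz [146.8  66.5] yaw of long as y -1.8 pca -2.9
mat c [591.9 -18.6] mean [590.6 -19.4] sz [368.9  99.5] yaw of long as y -1.7 pca -1.7
```

View pics/cc.png

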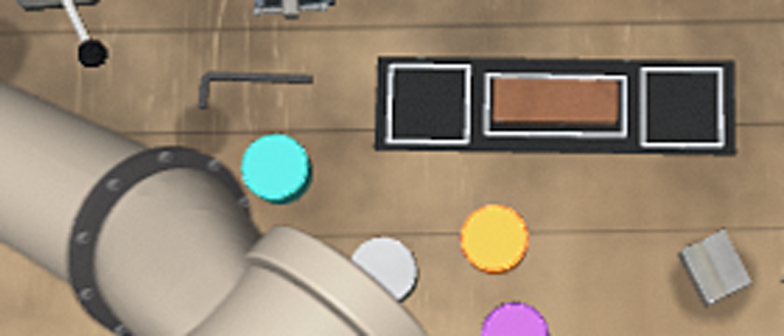

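```bash
python3 -m creep '[[0.0,3,13,-30,0,0,0],[0.0,0,0,-50,0,0,0],[0.0,0,0,-30,0,0,0],[0.0,0,0,-11,0,0,0],[0.0,0,0,0,0,0,0]]'
```

```text
t: 7.5
eef_pos: [0.4852, 0.4405, 0.0063]
tool_rot: [-0.0, 0.656, 0.755, -0.0]
contact_force: [-0.5, -0.0, -0.2]
gripper_width: 0.5
grasp_force: 0.0
```

Run:
```python
from h import *
p,d,W=look('top'); 
a=cv2.resize(p[180:240,70:170,::-1],None,fx=4,fy=4)
p,d,W=look('side')
b=cv2.resize(p[200:260,95:195,::-1],None,fx=4,fy=4);cv2.imwrite('pics/d.png',np.vstack([a,b]));print(get_obs()['eef_pos'])
```

```text
[0.48601289 0.44143298 0.00779526]
```

View pics/d.png

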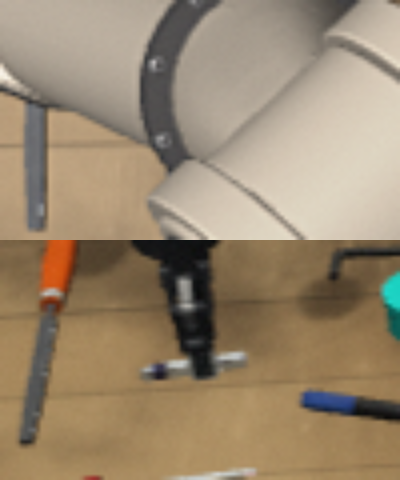

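```bash
python3 -m creep '[[0.0,-5.5,7.5,0,0,0,0],[0.0,0,0,-3.5,0,0,0],[-0.4,0,0,0,0,0,0],[-0.9,0,0,0,0,0,0],[-1,0,0,0,0,0,0]]' 40
python3 -m creep '[[-1,0,0,0,0,0,0],[-1,0,0,0,0,0,0],[-1,0,0,0,0,0,0]]'; python3 -c "
from h import *
o=get_obs();print(o['eef_pos'],o['gripper_width'])"
```

```text
t: 8.22
eef_pos: [0.4799, 0.4481, 0.003]
tool_rot: [0.0, 0.656, 0.755, 0.0]
contact_force: [0.2, 0.6, 1.2]
gripper_width: 0.098
grasp_force: 40.9
t: 8.6
eef_pos: [0.4799, 0.4481, 0.003]
tool_rot: [0.0, 0.656, 0.755, 0.0]
contact_force: [0.1, -1.0, 2.6]
gripper_width: 0.098
grasp_force: 41.1
[0.47994058 0.44809636 0.00296885] 0.09758110858485568
```

```bash
python3 -m creep '[[-1,0,0,15,0,0,0],[-1,0,0,45,0,0,0],[-1,5,-20,50,0,0,-0.06],[-1,15,-50,10,0,0,-0.06],[-1,15,-55,0,0,0,-0.06]]'
python3 -m creep '[[-1,15,-55,0,0,0,0],[-1,15,-55,0,0,0,0],[-1,15,-55,0,0,0,0],[-1,12,-55,0,0,0,0],[-1,10,-50,0,0,0,0]]'
python3 -m creep '[[-1,7,-40,0,0,0,0],[-1,3,-20,-20,0,0,0],[-1,0,-9,-20,0,0,0],[-1,0,0,0,0,0,0],[-1,0,0,0,0,0,0]]'; python3 -c "
from h import *
o=get_obs();q=o['tool_rot'];print(o['eef_pos'],2*np.degrees(np.arctan2(q[2],q[1]))-90)
p,d,W=look('top');cv2.imwrite('pics/e.png',cv2.resize(p[130:210,210:370,::-1],None,fx=4,fy=4))
p,d,W=look('side');cv2.imwrite('pics/e2.png',cv2.resize(p[160:240,210:370,::-1],None,fx=4,fy=4))
"
```

```text
t: 9.22
eef_pos: [0.5154, 0.3234, 0.1253]
tool_rot: [0.0, 0.721, 0.693, 0.002]
contact_force: [1.3, 0.4, -1.5]
gripper_width: 0.098
grasp_force: 40.7
t: 9.85
eef_pos: [0.582, 0.0511, 0.1237]
tool_rot: [0.0, 0.721, 0.693, 0.0]
contact_force: [0.2, -0.6, -0.6]
gripper_width: 0.101
grasp_force: 40.7
t: 10.48
eef_pos: [0.5915, -0.0134, 0.0826]
tool_rot: [-0.001, 0.72, 0.694, 0.0]
contact_force: [0.7, 0.4, -0.6]
gripper_width: 0.097
grasp_force: 40.7
[ 0.59150726 -0.0134285   0.08259475] -2.0694017781662666
```

```bash
python3 -m creep '[[-1,0,-5.3,-25,0,0,0.004],[-1,0,0,-18,0,0,0],[-1,0,0,-7,0,0,0],[-1,0,0,-1.5,0,0,0],[-1,0,0,0,0,0,0]]'; python3 -m creep '[[-1,0,0,-0.5,0,0,0],[-1,0,0,0,0,0,0]]'
```

```text
t: 11.2
eef_pos: [0.5922, -0.0208, 0.0318]
tool_rot: [0.0, 0.719, 0.695, 0.0]
contact_force: [-1.0, 0.6, -0.9]
gripper_width: 0.104
grasp_force: 40.7
t: 11.45
eef_pos: [0.592, -0.0211, 0.0312]
tool_rot: [0.0, 0.719, 0.695, 0.0]
contact_force: [0.6, -1.1, -1.0]
gripper_width: 0.096
grasp_force: 40.7
```

Slightly past in y; correct, lower to touch, release.

```bash
python3 -m creep '[[-1,-0.3,1.7,0,0,0,0],[-1,0,0,-0.6,0,0,0],[-1,0,0,-0.4,0,0,0],[-1,0,0,0,0,0,0]]'; python3 -m creep '[[-0.6,0,0,0,0,0,0],[-0.3,0,0,0,0,0,0],[0.1,0,0,0,0,0,0],[0.1,0,0,20,0,0,0],[0.4,0,0,40,0,0,0]]'
python3 -m creep '[[0.9,-20,40,20,0,0,0],[1,-40,50,0,0,0,0],[1,-40,50,0,0,0,0],[1,-40,30,0,0,0,0],[1,-20,10,0,0,0,0]]'
python3 - <<'E'
from h import *
p,d,W=look('top'); o=get_obs(); q=o['tool_rot'];print(o['eef_pos'],2*np.degrees(np.arctan2(q[2],q[1]))-90)
p2,d,W=look('side')
top('bit',p,265,315,150,185,.037,lambda c:(c[...,0]-c[...,2]<35))
cv2.imwrite('pics/f.png',cv2.resize(np.vstack([p[135:215,230:390,::-1],p2[180:230,210:370,::-1]]),None,fx=4,fy=4,interpolation=cv2.INTER_CUBIC))
E
```

```text
t: 11.95
eef_pos: [0.5914, -0.0193, 0.03]
tool_rot: [-0.0, 0.719, 0.695, 0.0]
contact_force: [-1.3, 1.0, 2.6]
gripper_width: 0.097
grasp_force: 41.1
t: 12.58
eef_pos: [0.5904, -0.0195, 0.0902]
tool_rot: [-0.001, 0.719, 0.695, -0.001]
contact_force: [0.0, 0.2, 1.0]
gripper_width: 0.699
grasp_force: 0.0
t: 13.2
eef_pos: [0.4316, 0.1603, 0.1111]
tool_rot: [0.0, 0.718, 0.696, 0.001]
contact_force: [0.2, 0.3, 0.4]
gripper_width: 0.999
grasp_force: 0.0
[0.42981599 0.16036537 0.1107446 ] -1.7449715560591983
bit c [584.  -22.7] mean [579.3 -25.2] sz [140.5 100.5] yaw of long as y -0.9 pca -1.7
```

View pics/f.png

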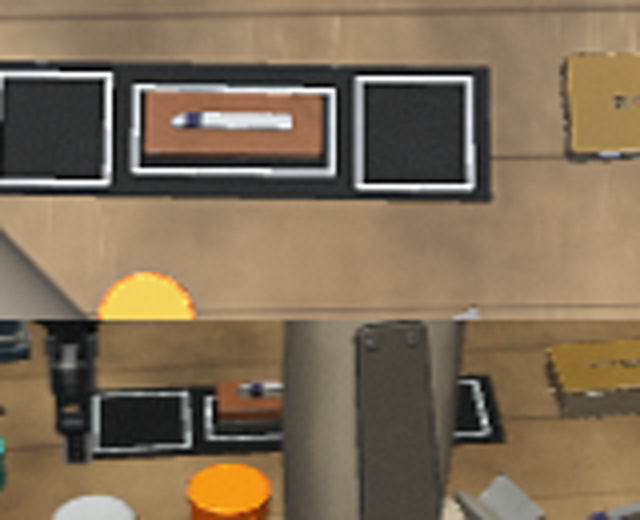

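```bash
python3 -m creep '[[1,-11,-5.5,-20,0,0,0],[1,0,0,-20,0,0,0],[1,0,0,0,0,0,0],[1,0,0,0,0,0,0]]'
python3 - <<'E'
from h import *
o=get_obs(); print(o['eef_pos'])
p2,d,W=look('side')
cv2.imwrite('pics/g.png',cv2.resize(p2[170:270,150:310,::-1],None,fx=4,fy=4,interpolation=cv2.INTER_CUBIC))
E
```

```text
t: 13.8
eef_pos: [0.4236, 0.1523, 0.0705]
tool_rot: [0.0, 0.72, 0.694, 0.001]
contact_force: [0.4, 0.3, -0.6]
gripper_width: 1.0
grasp_force: 0.0
[0.42364474 0.15233786 0.0705154 ]
```

View pics/g.png

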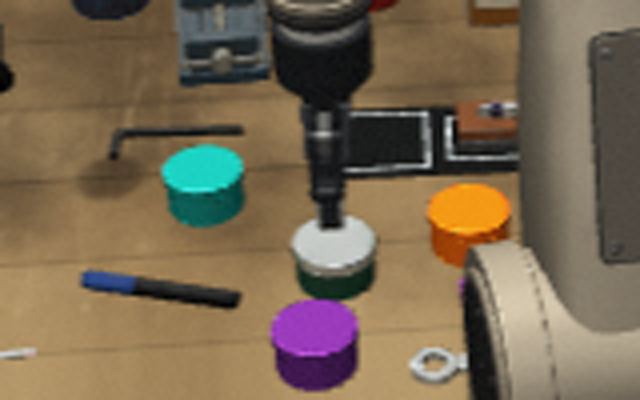

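```bash
python3 -m creep '[[1,-4.5,2.5,0,0,0,0],[1,0,0,-25,0,0,0],[1,0,0,-25,0,0,0],[1,0,0,-15,0,0,0],[1,0,0,-2,0,0,0]]' 40;python3 -m creep '[[0.4,0,0,0,0,0,0],[0.3,0,0,0,0,0,0],[0,0,0,0,0,0,0],[0,0,0,0,0,0,0]]'
```

```text
t: 14.48
eef_pos: [0.4174, 0.1552, 0.0024]
tool_rot: [-0.0, 0.719, 0.695, -0.001]
contact_force: [-0.6, 1.7, 0.5]
gripper_width: 0.996
grasp_force: 0.0
t: 14.98
eef_pos: [0.4184, 0.1555, 0.0037]
tool_rot: [0.0, 0.719, 0.695, 0.001]
contact_force: [-1.3, -0.9, 7.4]
gripper_width: 0.764
grasp_force: 43.9
```

```bash
python3 -m creep '[[0,0,0,12,0,0,0],[0,0,0,40,0,0,0],[0,0,0,50,0,0,0],[0,20,-20,15,0,0,0],[0,30,-50,0,0,0,0]]'; python3 -m creep '[[0,30,-50,0,0,0,0],[0,30,-50,0,0,0,0],[0,30,-50,0,0,0,0],[0,20,-45,0,0,0,0],[0,10,-30,0,0,0,0]]'; python3 -m creep '[[0,0,-8.5,-20,0,0,0],[0,0,0,-20,0,0,0],[0,0,0,-20,0,0,0],[0,0,0,0,0,0,0],[0,0,0,0,0,0,0]]'; python3 -c "
from h import *
print(get_obs()['eef_pos'])"
```

```text
t: 15.6
eef_pos: [0.4694, 0.0872, 0.1228]
tool_rot: [0.001, 0.717, 0.697, 0.003]
contact_force: [0.9, 0.4, -2.0]
gripper_width: 0.764
grasp_force: 45.5
t: 16.23
eef_pos: [0.5882, -0.1429, 0.1205]
tool_rot: [0.0, 0.72, 0.694, 0.0]
contact_force: [-1.1, 0.7, -1.8]
gripper_width: 0.765
grasp_force: 45.5
t: 16.85
eef_pos: [0.5881, -0.1474, 0.0599]
tool_rot: [-0.0, 0.719, 0.695, 0.0]
contact_force: [0.5, 0.9, -1.2]
gripper_width: 0.764
grasp_force: 45.5
[ 0.58806399 -0.14736335  0.0599479 ]
```

Place height ≈ 3.7+3 = 6.7 mm.

```bash
python3 -m creep '[[0,0.2,-1,-25,0,0,0],[0,0,0,-20,0,0,0],[0,0,0,-6,0,0,0],[0,0,0,-1.5,0,0,0],[0,0,0,0,0,0,0]]'; python3 -m creep '[[0,0,0,-0.6,0,0,0],[0,0,0,-0.3,0,0,0],[0,0,0,0,0,0,0]]'
```

```text
t: 17.48
eef_pos: [0.5885, -0.1493, 0.0079]
tool_rot: [0.0, 0.719, 0.695, 0.0]
contact_force: [-0.4, 0.6, -1.7]
gripper_width: 0.762
grasp_force: 45.5
t: 17.85
eef_pos: [0.5883, -0.1494, 0.0069]
tool_rot: [0.0, 0.719, 0.695, 0.0]
contact_force: [-0.8, 0.7, 0.6]
gripper_width: 0.763
grasp_force: 45.7
```

```bash
python3 -m creep '[[0.5,0,0,-0.2,0,0,0],[0.8,0,0,0,0,0,0],[1,0,0,0,0,0,0],[1,0,0,25,0,0,0],[1,0,0,45,0,0,0]]'; python3 -m creep '[[1,-10,0,40,0,0,-0.18],[0.8,-35,-6,0,0,0,-0.18],[0.7,-40,-6,0,0,0,-0.18],[0.7,-40,-6,0,0,0,-0.18],[0.7,-30,-6,0,0,0,-0.18]]'; python3 -m creep '[[0.7,-14,-1,-20,0,0,-0.18],[0.7,0,0,-20,0,0,0],[0.7,0,0,0,0,0,0],[0.7,0,0,0,0,0,0]]'
python3 - <<'E'
from h import *
p,d,W=look('top'); o=get_obs(); q=o['tool_rot'];print(o['eef_pos'],2*np.degrees(np.arctan2(q[2],q[1]))-90)
top('tin',p,310,362,140,190,.042,lambda c:(c.min(-1)>165))
cv2.imwrite('pics/i.png',cv2.resize(p[130:250,220:420,::-1],None,fx=4,fy=4,interpolation=cv2.INTER_CUBIC))
E
```

```text
t: 18.48
eef_pos: [0.5865, -0.149, 0.0752]
tool_rot: [-0.002, 0.719, 0.695, -0.001]
contact_force: [0.7, -0.0, 1.0]
gripper_width: 1.006
grasp_force: 0.0
t: 19.1
eef_pos: [0.4311, -0.1734, 0.1162]
tool_rot: [-0.0, 0.951, 0.31, -0.0]
contact_force: [1.0, -0.6, -0.5]
gripper_width: 0.848
grasp_force: 0.0
t: 19.6
eef_pos: [0.4196, -0.1743, 0.0767]
tool_rot: [0.0, 0.974, 0.226, 0.0]
contact_force: [-0.2, 0.0, 0.4]
gripper_width: 0.85
grasp_force: 0.0
[ 0.41976559 -0.17440445  0.07687251] -63.86642190533334
tin c [ 578.8 -144.5] mean [ 584.1 -148.1] sz [81.7 82. ] yaw of long as y 88.4 pca 38.9
```

View pics/i.png

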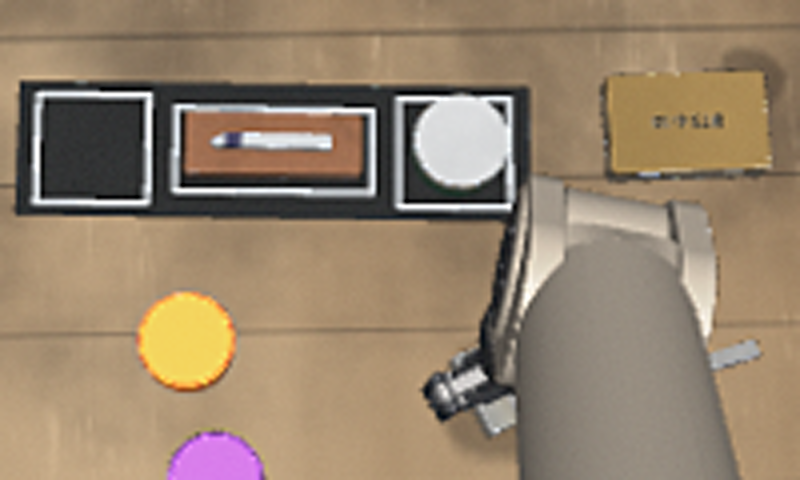

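```bash
python3 -c "
from h import *
print(plane('top',[[335.0,165.2]],.042))"; python3 -m creep '[[0.7,-0.4,0,-30,0,0,-0.012],[0.7,0,0,-30,0,0,0],[0.7,0,0,-11,0,0,0],[0.7,0,0,-3,0,0,0],[0.7,0,0,0,0,0,0]]' 70; python3 -m creep '[[0,0,0,0,0,0,0],[-0.2,0,0,0,0,0,0],[-0.4,0,0,0,0,0,0],[-0.4,0,0,0,0,0,0],[-0.4,0,0,0,0,0,0]]'
```

```text
[[ 585.58114008 -149.70242761]]
t: 20.27
eef_pos: [0.4192, -0.1745, 0.0029]
tool_rot: [0.0, 0.975, 0.22, 0.0]
contact_force: [0.2, 0.0, -0.5]
gripper_width: 0.848
grasp_force: 0.0
t: 20.9
eef_pos: [0.4192, -0.1745, 0.0032]
tool_rot: [0.0, 0.976, 0.22, 0.001]
contact_force: [-1.1, 0.9, 8.4]
gripper_width: 0.551
grasp_force: 71.9
```

```bash
python3 -m creep '[[-0.4,0,0,12,0,0,0],[-0.4,0,0,40,0,0,0],[-0.4,0,0,50,0,0,0],[-0.4,20,20,15,0,0,0.18],[-0.4,30,45,0,0,0,0.18]]'; python3 -m creep '[[-0.4,30,45,0,0,0,0.18],[-0.4,30,45,0,0,0,0.18],[-0.4,30,45,0,0,0,0.18],[-0.4,20,45,0,0,0,0.18],[-0.4,12,30,0,0,0,0.015]]'; python3 -m creep '[[-0.4,5,11,-20,0,0,0],[-0.4,0,0,-20,0,0,0],[-0.4,0,0,-20,0,0,0],[-0.4,0,0,0,0,0,0],[-0.4,0,0,0,0,0,0]]'
python3 - <<'E'
from h import *
o=get_obs();q=o['tool_rot'];print(o['eef_pos'],2*np.degrees(np.arctan2(q[2],q[1]))-90)
p,d,W=look('top')
top('tin',p,326,346,154,176,.042,lambda c:(c.min(-1)>150)) 
cv2.imwrite('pics/k.png',cv2.resize(p[130:210,210:370,::-1],None,fx=5,fy=5,interpolation=cv2.INTER_CUBIC))
E
```

```text
t: 21.52
eef_pos: [0.4692, -0.1112, 0.1216]
tool_rot: [0.002, 0.92, 0.391, 0.001]
contact_force: [1.7, 0.1, -3.9]
gripper_width: 0.548
grasp_force: 73.9
t: 22.15
eef_pos: [0.5907, 0.1031, 0.1196]
tool_rot: [-0.0, 0.717, 0.697, 0.0]
contact_force: [0.3, 0.3, -3.9]
gripper_width: 0.545
grasp_force: 73.7
t: 22.78
eef_pos: [0.5957, 0.1109, 0.0593]
tool_rot: [0.0, 0.719, 0.695, -0.0]
contact_force: [-0.3, -0.6, -3.7]
gripper_width: 0.551
grasp_force: 73.5
[0.59574637 0.11085038 0.05930214] -1.9021160199169174
tin c [ 587.8 -151.3] mean [ 588.3 -150.7] sz [55.6 63.5] yaw of long as y 88.3 pca 84.3
```

View pics/k.png

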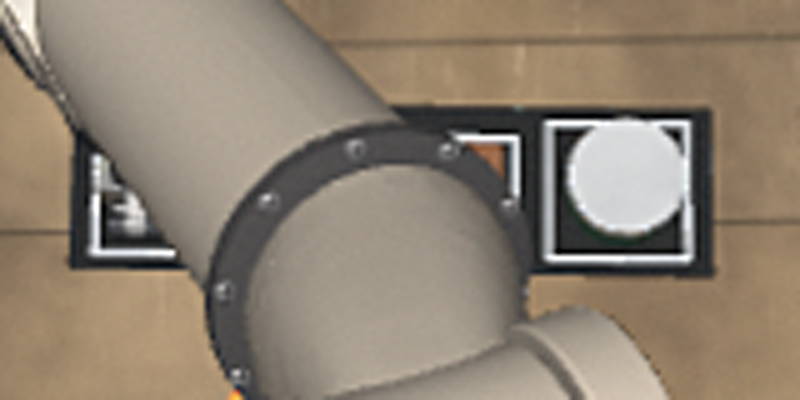

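```bash
python3 -m creep '[[-0.4,0.2,0.5,-25,0,0,0.003],[-0.4,0,0,-20,0,0,0],[-0.4,0,0,-6,0,0,0],[-0.4,0,0,-1.5,0,0,0],[-0.4,0,0,0,0,0,0]]'; python3 -m creep '[[-0.4,0,0,-0.4,0,0,0],[-0.4,0,0,-0.3,0,0,0],[-0.4,0,0,0,0,0,0]]'
```

```text
t: 23.45
eef_pos: [0.5964, 0.1124, 0.0073]
tool_rot: [0.0, 0.717, 0.697, 0.0]
contact_force: [0.7, -0.7, -3.3]
gripper_width: 0.542
grasp_force: 73.6
t: 23.82
eef_pos: [0.5961, 0.1122, 0.0064]
tool_rot: [0.0, 0.717, 0.697, 0.0]
contact_force: [-0.4, 0.6, -1.0]
gripper_width: 0.543
grasp_force: 73.9
```

```bash
python3 -m creep '[[-0.4,0,0,-0.4,0,0,0],[0.2,0,0,0,0,0,0],[0.5,0,0,0,0,0,0],[0.7,0,0,0,0,0,0],[0.7,0,0,25,0,0,0]]'; python3 -m creep '[[0.7,0,0,50,0,0,0],[0.7,0,0,50,0,0,0],[0.7,-30,50,20,0,0,0],[0.7,-40,50,0,0,0,0],[0.7,-40,60,0,0,0,0]]'; python3 -m creep '[[0.7,-40,60,0,0,0,0],[0.7,-20,60,0,0,0,0],[0.7,0,60,0,0,0,0],[0.7,0,0,0,0,0,0],[0.7,0,0,0,0,0,0]]'
python3 - <<'E'
from h import *
p,d,W=look('top')
top('vb',p,228,259,145,185,.033,lambda c:(c.min(-1)>80))
top('stone',p,263,316,150,190,.027,lambda c:(c[...,0]-c[...,2]>45)&(c[...,1]<115)&(c[...,0]>110))
top('bit',p,270,308,155,172,.037,lambda c:(c[...,0]-c[...,2]<35))
cv2.imwrite('pics/l.png',cv2.resize(p[130:210,210:370,::-1],None,fx=5,fy=5,interpolation=cv2.INTER_CUBIC))
E
```

```text
t: 24.45
eef_pos: [0.5943, 0.1117, 0.0292]
tool_rot: [-0.001, 0.717, 0.697, -0.002]
contact_force: [1.0, 0.1, 1.0]
gripper_width: 0.845
grasp_force: 0.0
t: 25.08
eef_pos: [0.4911, 0.2641, 0.1512]
tool_rot: [0.0, 0.718, 0.696, 0.001]
contact_force: [0.8, 0.6, -0.8]
gripper_width: 0.848
grasp_force: 0.0
t: 25.7
eef_pos: [0.4376, 0.4338, 0.1502]
tool_rot: [0.0, 0.717, 0.697, -0.0]
contact_force: [0.5, -0.4, -0.6]
gripper_width: 0.849
grasp_force: 0.0
vb c [587.7 109.4] mean [592.1 111.2] sz [85.9 84.8] yaw of long as y -1.2 pca -16.7
stone c [590.7 -18.4] mean [591.  -19.3] sz [124.5  43.2] yaw of long as y -1.8 pca -2.2
bit c [590.  -16.2] mean [589.8 -18. ] sz [85.6 13.3] yaw of long as y -2.1 pca -2.0
```

View pics/l.png

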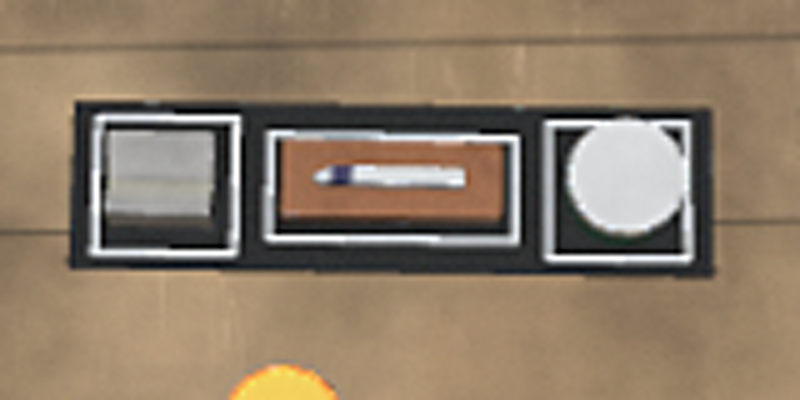

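```bash
python3 -c "
from h import *
print(plane('top',[[241.5,164.2],[334.8,165.1]],.033)[0],plane('top',[[334.8,165.1]],.042))
print(hand_in())"
```

```text
[594.86515147 112.25934777] [[ 585.87737947 -149.15348551]]
the job is handed in; nothing more can be done
None
```

The honing mat is set out and handed in at about 26 s of the 93 s allowed: in the last picture the oilstone, short bit, paste tin and V-block each sit within about 3 mm of where you asked, and the arm was clear of everything.

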